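Click the tube rotor onto the centrifuge spindle

ROBOT

A 7-joint arm with a two-finger parallel gripper is mounted at the origin on the work surface. World frame = base frame: x ahead of the robot, y to its left, z up, the work surface at z = 0. Lengths are in m, angles in rad, forces in N, time in s.
With the tool pointing down it reaches from about 0.4 to 0.875 m from the base axis. Payload 4.4 kg.
Tool frame: the origin (TCP) lies midway between the tips of the shut fingers; the grasp point (between the pads) lies 19 mm behind it (robot.pinch_z is the z of the grasp point in the tool frame, in m); z points along the fingers, y is the direction in which the jaws open and shut (so a half turn about z gives the same grasp; the last joint's range is limited). The gripper opens to 85 mm and grips with 20 to 120 N. Pads are 22 mm wide; open, the fingers measure 114 mm over their backs; the gripper's body (76 mm by 85 mm) begins 54 mm behind the grasp point. The pads swing forward as they close: fully open they stand 13 mm farther back than shut.
Start: joints at [-1.391, 0.628, 0.038, 1.517, -0.027, 0.996, -0.02], TCP at [0.158, 0.63, 0.208] pointing down, gripper open.
Joint ranges: [-3.06, 3.06], [-0.37, 2.12], [-1.25, 1.32], [0.18, 2.47], [-1.1, 4.24], [0.23, 1.98], [-2.94, 2.94]. Speed limits (rad/s): [2.57, 2.57, 3.14, 3.14, 3.14, 3.14, 3.14].

INTERFACE

Orientations are given as a rotation vector (axis times angle).
In Python, from station import robot, imaging gives the robot as it stands.
- The arm moves only by the shell command python3 -m handwheel 'ROWS' [FORCE]. ROWS is JSON, a list of rows, each an object with "gripper": the opening, from 0 (shut) to 1 (fully open); "offset": the shift along the tool's x, y, z in units of 25 mm (1.0 is 25 mm), a list of three; "dr": the turn, a rotation vector about the tool's x, y, z in units of 5 degrees (1.0 is 5 degrees), a list of three. A call has 1 to 5 rows; each row shifts and turns the pose as measured when the row begins, along the tool's axes as they then stand; what a row does not reach is not made up. A row lasts 1/10 s, in which the tool goes at most 50 mm and 8.59 degrees, less where a joint would pass 70% of its speed; a pose out of reach is approached as far as the arm can. A call is refused whole if a number of a shift passes 1 or a number of a turn 1, either way. A call with a gripper value outside its range is refused whole. The fingers move at their own pace and stop on an object; FORCE is the grip in N (left out, the last holds). Time passes only in rows, so rows that do not move let the fingers close. It gives the time, the measured TCP pose, the force and the opening at its end, in the units of the state.
- robot.get_state(): the state, without advancing time (a new reading comes with each control period).
- imaging.grab_frame(name): name is "scene" or "top"; returns a dict with "image" (400x640x3 uint8, blue, green, red), "depth" (400x640 float32, m along the optical axis (not along the pixel's ray), 0 where there is no reading), "vertical_fov" (degrees; the focal length in pixels is half the picture's height over the tangent of half this angle, whatever the lens; pixels are square), "cx", "cy" (the principal point, pixels), "R" (3x3) and "t" (3): a world point X has camera coordinates R X + t. Camera axes: x right, y down, z forward; pixel columns grow to the right and rows downward; lengths in m; the calibration is good to about 2 mm. A picture is of the moment at which its call begins.
- robot.close_job(): hands the job in, once; it reports no verdict.
The state is a dict: "time": time; "joint_pos": joint angles; "joint_vel": joint speeds; "effort": joint torques, N m; "tcp_pos": TCP position; "tool_rot": TCP orientation; "ft_force": force on the tool from outside, world axes, zero at the start; "torque": the same for the moment, N m; "grip_width": finger opening in m.
Only numpy, scipy, OpenCV 4.12 (cv2) and the standard library are available. Lean on these libraries where they do the work, as an engineer would, in place of code of your own. Each camera call takes 0.05 s, during which the arm holds its last target. There are 200 camera calls.

TASK

Fit the round tube rotor onto the spindle of the mini centrifuge: lower its hub over the shaft, press it down past the two sprung balls until it clicks and sits fully home on the shoulder, then let go of it. Leave the oblong strip rotor where it lies.

Things in the scene. Friction and masses are not known exactly. Their poses are not given: they have to be found in the camera images.
- tube_rotor: Rotor to fit: grey plastic, about 0.1 kg, flat on the bench, hub up. Round plate 90 mm across, 6 mm thick, eight dark tube pockets round it; in its middle an upright plain hub (sleeve) 34 mm across, its top 46 mm above the plate's underside. Grip the hub about 30 mm above the underside. An 18 mm bore runs right through. Origin: centre of the underside; z up along the hub.
- strip_rotor: Rotor to leave alone: same grey hub, but on an oblong plate 106 mm (its x) by 44 mm (its y), 6 mm thick, with small dark pockets. Lies flat, hub up. Origin: centre of its underside; z up. It and the tube rotor may lie in either place.
- centrifuge: Mini centrifuge, fixed to the bench: round white housing 156 mm across, flat deck 50 mm above the bench with a rim 144 mm across standing 8 mm above the deck; upright 14 mm steel spindle in the middle with two steel balls 50 mm above its shoulder, sprung outwards, on its +y and -y sides, 22 mm across over both. Origin: centre of its underside, on the spindle's axis; z up.
- seat (a point): Centre of the spindle's shoulder, a 30 mm disc, top 64 mm above the bench: the rotor's underside rests here when home. The shaft rises 68 mm above it, the last 12 mm tapering to a 4 mm tip. Coming down, the bore meets the balls about 54 mm above home and needs a push of 6 to 10 N to pass; they drag lightly in the bore and spring out over the hub's top just as it comes home. z up.
Not all that is in view belongs to the job. What is shaped like the tube_rotor but red or turquoise is not meant.

How it is judged:
By the outcome, as a careful person would: the job done as asked, in the order asked, and still so for the second after the job is handed in, with the robot touching nothing.
It also fails if it takes over 43 s, if anything falls off the work surface, if the arm or the gripper's body presses on something with over 40 N, if the wrist force passes 120 N, or if a joint passes its speed limit or range.

## Working session

There is one attempt and no reset: what is moved stays moved. The work goes in short steps, Python scripts to look and compute and a shell command to move; the robot and the scene stay as the last step left them, time stands still between calls to the robot, and variables do not carry over. Pictures are saved under pics/ and viewed, about 8 in all and at most 12, crops included, and the job is handed in when it is done.

```bash
mkdir -p pics; ls; cat > h.py <<'E'
import numpy as np,cv2
from station import robot,imaging
def grab(n):
    f=imaging.grab_frame(n); f['f']=200/np.tan(np.radians(f['vertical_fov']/2)); return f
def ray(f,u,v,z):
    d=f['R'].T@np.array([(u-f['cx'])/f['f'],(v-f['cy'])/f['f'],1]); c=-f['R'].T@f['t']
    return c+d*(z-c[2])/d[2]
def cloud(f):
    v,u=np.mgrid[:400,:640]; d=f['depth']
    P=np.stack([(u-f['cx'])/f['f']*d,(v-f['cy'])/f['f']*d,d],-1)-f['t']
    P=P@f['R']; P[d==0]=np.nan; return P
def proj(f,X):
    c=f['R']@np.array(X)+f['t']; return f['f']*c[:2]/c[2]+[f['cx'],f['cy']]
E
python3 - <<'E'
from h import *
s=robot.get_state(); print(s, robot.pinch_z)
for n in('scene','top'):
    f=grab(n); cv2.imwrite(f'pics/{n}0.png',f['image']); np.savez(f'{n}0.npz',**f); print(n,f['vertical_fov'],f['cx'],f['cy'],f['R'],-f['R'].T@f['t'])
E
```

```text
pics
{'time': 0.0, 'joint_pos': array([-1.39077435,  0.6293692 ,  0.03841669,  1.5183829 , -0.02702644,
        0.99630924, -0.02000743]), 'joint_vel': array([-0.00048658,  0.00075049,  0.00161124, -0.0005903 ,  0.00214271,
        0.00117852,  0.00029401]), 'effort': array([-1.59402844e-04, -5.63401330e+01,  1.22625522e+00, -1.93434638e+01,
        1.09899830e-02,  1.08120116e-02, -3.22225937e-06]), 'tcp_pos': array([0.15796332, 0.62980622, 0.20686896]), 'tool_rot': array([-3.85136749e-01, -3.11764359e+00,  3.04076929e-03]), 'ft_force': array([ 0.29606023,  0.17301637, -0.6803296 ]), 'torque': array([0.01199942, 0.05848168, 0.06279599]), 'grip_width': 0.0855247619395538} -0.0187
scene 50.182080610148425 315.38242228431864 201.98178624485166 [[-0.07473138  0.99718226  0.00653968]
 [ 0.59119725  0.04958515 -0.80500132]
 [-0.8030573  -0.05629262 -0.59323698]] [ 1.21608134 -0.05326469  0.61405158]
top 42.73509957961138 327.8329607229807 190.5434257332572 [[-0.02381504 -0.99963329  0.01288947]
 [-0.99675128  0.02275016 -0.07726138]
 [ 0.07693981 -0.01468758 -0.99692755]] [ 0.40086774 -0.07360365  1.34652   ]
```

View pics/scene0.png

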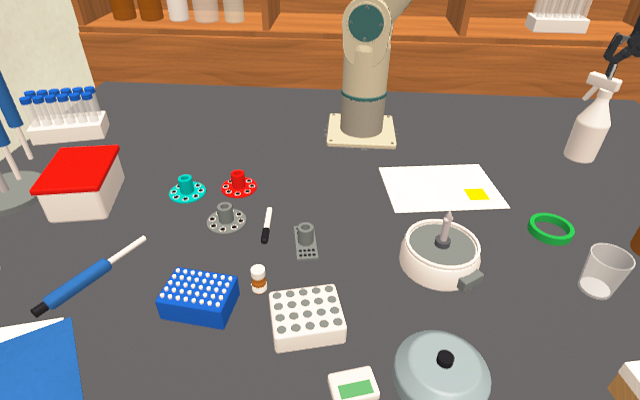

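View pics/top0.png

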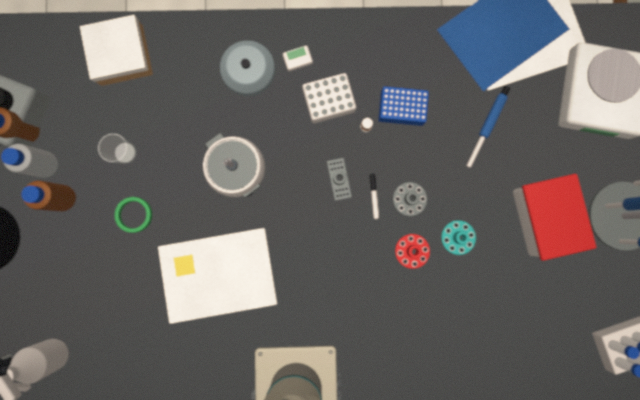

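The scene view shows the grey round rotor at (226,218), in the top view at (410,199). It could be confused with:
- the strip rotor, scene (305,240), top (339,179)
- the red look-alike, scene (238,184), top (412,251)
- the turquoise look-alike, scene (187,188), top (459,238)

I choose the grey round one. The centrifuge is at scene (440,250), top (233,166).

```bash
python3 - <<'E'
from h import *
T=dict(np.load('top0.npz'));S=dict(np.load('scene0.npz'))
a=cv2.resize(T['image'][170:230,310:450],None,fx=5.5,fy=5.5,interpolation=2)[:, :770]
b=cv2.resize(S['image'][160:290,170:300],None,fx=2.2,fy=2.2,interpolation=2);c=cv2.resize(S['image'][200:290,390:490],None,fx=3.17,fy=3.17)
b=np.hstack([b,c[:b.shape[0]]]);o=np.zeros((a.shape[0]+b.shape[0]-20 if 0 else a.shape[0]+b.shape[0],max(a.shape[1],b.shape[1]),3),np.uint8);o[:a.shape[0],:a.shape[1]]=a;o[a.shape[0]:,:b.shape[1]]=b
o=o[:600];cv2.imwrite('pics/crop.png',o)
for n,f,(u0,u1,v0,v1) in (('top',T,(385,436,175,225)),('scene',S,(200,252,195,238))):
    P=cloud(f); m=np.zeros((400,640),bool);m[v0:v1,u0:u1]=1
    z=P[...,2]
    for lo,hi in((.003,.012),(.035,.06)):
        q=P[m&(z>lo)&(z<hi)]
        if len(q)>5:
            (x,y),r=cv2.minEnclosingCircle(q[:,:2].astype(np.float32));print(n,lo,len(q),'mean',q.mean(0),'circ',x,y,r,'zmed',np.median(q[:,2]))
for n,f,(u0,u1,v0,v1) in (('top',T,(200,266,130,200)),('scene',S,(395,485,205,290))):
    P=cloud(f); m=np.zeros((400,640),bool);m[v0:v1,u0:u1]=1
    z=P[...,2]
    for lo,hi in((.045,.053),(.054,.061),(.08,.1),(.1,.12),(.12,.14)):
        q=P[m&(z>lo)&(z<hi)]
        if len(q)>2:
            (x,y),r=cv2.minEnclosingCircle(q[:,:2].astype(np.float32));print(n,lo,len(q),'mean',q.mean(0),'circ',x,y,r,q[:,2].max())
# top: contours
g=cv2.cvtColor(T['image'],6)
for nm,(u0,u1,v0,v1),th,z in(('plate',(385,436,175,225),75,.006),('house',(195,270,130,202),150,.058)):
    m=np.zeros_like(g);m[v0:v1,u0:u1]=(g[v0:v1,u0:u1]>th)*255
    c=max(cv2.findContours(m,0,2)[0],key=cv2.contourArea);h=cv2.convexHull(c)
    p=np.array([ray(T,*q,z)[:2] for q in h[:,0]],np.float32);e=cv2.fitEllipse(p);print(nm,e,len(h))
E
```

```text
Traceback (most recent call last):
ValueError: all the input array dimensions except for the concatenation axis must match exactly, but along dimension 0, the array at index 0 has size 286 and the array at index 1 has size 285
```

```bash
cat > m.py <<'E'
from h import *
T=dict(np.load('top0.npz'));S=dict(np.load('scene0.npz'))
rs=lambda i:cv2.resize(i,(380,290),interpolation=2)
o=np.vstack([np.hstack([rs(T['image'][170:230,370:450]),rs(T['image'][125:205,185:285])]),np.hstack([rs(S['image'][165:265,165:295]),rs(S['image'][203:293,385:495])])])
cv2.imwrite('pics/crop.png',o)
for n,f,(u0,u1,v0,v1) in (('top',T,(385,436,175,225)),('scene',S,(200,252,195,238))):
    P=cloud(f); m=np.zeros((400,640),bool);m[v0:v1,u0:u1]=1
    z=P[...,2]
    for lo,hi in((.003,.012),(.035,.06)):
        q=P[m&(z>lo)&(z<hi)]
        if len(q)>5:
            (x,y),r=cv2.minEnclosingCircle(q[:,:2].astype(np.float32));print(n,lo,len(q),'mean',q.mean(0),'circ',x,y,r,'zmed',np.median(q[:,2]))
for n,f,(u0,u1,v0,v1) in (('top',T,(200,266,130,200)),('scene',S,(395,485,205,290))):
    P=cloud(f); m=np.zeros((400,640),bool);m[v0:v1,u0:u1]=1
    z=P[...,2]
    for lo,hi in((.045,.053),(.054,.061),(.08,.1),(.1,.12),(.12,.14)):
        q=P[m&(z>lo)&(z<hi)]
        if len(q)>2:
            (x,y),r=cv2.minEnclosingCircle(q[:,:2].astype(np.float32));print(n,lo,len(q),'mean',q.mean(0),'circ',x,y,r,q[:,2].max())
g=cv2.cvtColor(T['image'],6)
for nm,(u0,u1,v0,v1),th,z in(('plate',(385,436,175,225),75,.006),('house',(195,270,130,202),150,.058)):
    m=np.zeros_like(g);m[v0:v1,u0:u1]=(g[v0:v1,u0:u1]>th)*255
    c=max(cv2.findContours(m,0,2)[0],key=cv2.contourArea);h=cv2.convexHull(c)
    p=np.array([ray(T,*q,z)[:2] for q in h[:,0]],np.float32);e=cv2.fitEllipse(p);print(nm,e,len(h))
E
python3 m.py
```

```text
top 0.003 843 mean [ 0.47830525 -0.30823695  0.00610915] circ 0.47608351707458496 -0.31367355585098267 0.08690296858549118 zmed 0.0057745929518702105
top 0.035 105 mean [ 0.47765594 -0.30684801  0.04490286] circ 0.4773634374141693 -0.3076480031013489 0.017451442778110504 zmed 0.04508943005407389
scene 0.003 645 mean [ 0.4796704  -0.30528057  0.00638292] circ 0.448883056640625 -0.32935166358947754 0.08794587850570679 zmed 0.006348637404459419
scene 0.035 162 mean [ 0.4798672  -0.3067003   0.04288744] circ 0.47627976536750793 -0.3078726530075073 0.019437983632087708 zmed 0.044072114414361895
top 0.045 1586 mean [0.57117395 0.15016742 0.05003426] circ 0.5710829496383667 0.14985045790672302 0.07347197830677032 0.05299833623482769
top 0.054 588 mean [0.57154199 0.15130747 0.05657878] circ 0.5720628499984741 0.15143221616744995 0.07227117568254471 0.06095178524373974
top 0.08 9 mean [0.56882681 0.14699396 0.09179933] circ 0.5695681571960449 0.14925077557563782 0.006256131920963526 0.09918703513018941
top 0.1 22 mean [0.57010526 0.14966838 0.1156209 ] circ 0.571953535079956 0.15174567699432
[... 634 characters left out ...]
4988011 0.1112946 ] circ 0.5723556280136108 0.15127956867218018 0.011325833387672901 0.11963916604981485
scene 0.12 39 mean [0.57315658 0.15027823 0.125034  ] circ 0.5738677978515625 0.14985176920890808 0.006419590674340725 0.1321658200824678Traceback (most recent call last):
  File "m.py", line 24, in <module>
    p=np.array([ray(T,*q,z)[:2] for q in h[:,0]],np.float32);e=cv2.fitEllipse(p);print(nm,e,len(h))
                                                               ~~~~~~~~~~~~~~^^^
cv2.error: OpenCV(4.12.0) /io/opencv/modules/imgproc/src/shapedescr.cpp:361: error: (-201:Incorrect size of input array) There should be at least 5 points to fit the ellipse in function 'fitEllipseNoDirect'
```

View pics/crop.png

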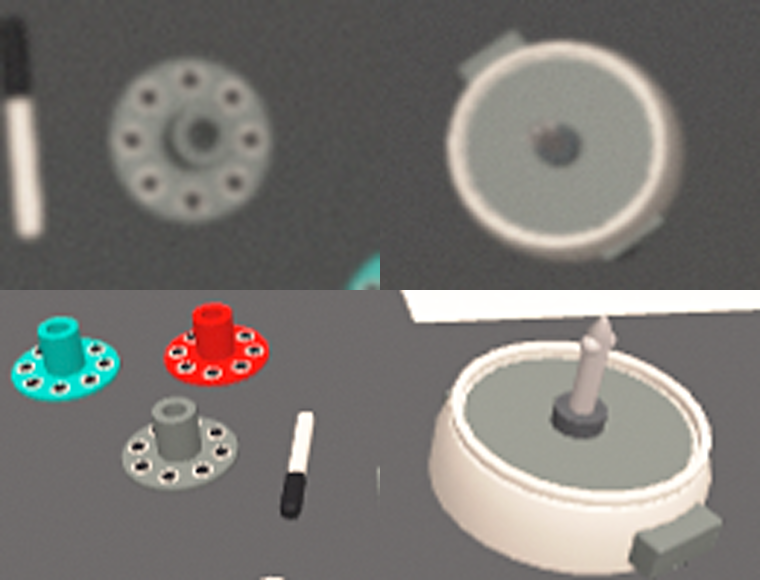

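The crop confirms the choice: a grey round plate with eight pockets, hub up. The rotor is at about (0.477,-0.3075), with its hub top measured at 45 mm, plate at 6 mm and hub radius 17 mm. The spindle is at about (0.5717,0.1505), with its tip at 132 mm and rim at 58 mm. Both match the sizes given. I'll check that the path is clear, then move.

```bash
python3 - <<'E'
from h import *
T=dict(np.load('top0.npz'));S=dict(np.load('scene0.npz'))
for n,f in(('top',T),('scene',S)):
    P=cloud(f).reshape(-1,3);P=P[np.isfinite(P[:,0])]
    m=(P[:,2]>.12)&(P[:,2]<.6)&(P[:,0]>.1)&(P[:,0]<.75)&(abs(P[:,1])<.85)
    h={}
    for p in P[m]: k=(round(p[0]/.05)*5,round(p[1]/.05)*5);h.setdefault(k,[]).append(p[2])
    print(n,{k:(round(max(v),2),len(v)) for k,v in sorted(h.items()) if len(v)>3})
E
python3 -m handwheel '[{"gripper":0.75,"offset":[-0.97,-0.35,0],"dr":[0,0,0]},{"gripper":0.75,"offset":[-0.97,-0.35,0],"dr":[0,0,0]},{"gripper":0.75,"offset":[-0.97,-0.35,0],"dr":[0,0,0]}]'
```

```text
top {(10, -80): (np.float64(0.14), 98), (10, 60): (np.float64(0.23), 460), (10, 65): (np.float64(0.16), 26), (15, 55): (np.float64(0.32), 119), (15, 60): (np.float64(0.29), 188), (15, 65): (np.float64(0.15), 40), (35, -80): (np.float64(0.17), 55), (45, -80): (np.float64(0.23), 242), (45, 60): (np.float64(0.13), 50), (50, 55): (np.float64(0.14), 88), (50, 60): (np.float64(0.16), 496), (50, 65): (np.float64(0.13), 4), (55, 15): (np.float64(0.13), 21), (55, 60): (np.float64(0.14), 75), (55, 65): (np.float64(0.16), 167), (60, 15): (np.float64(0.13), 4), (60, 60): (np.float64(0.14), 99), (60, 65): (np.float64(0.16), 427), (65, 65): (np.float64(0.13), 44), (65, 70): (np.float64(0.14), 84), (70, 65): (np.float64(0.13), 74), (70, 70): (np.float64(0.15), 112), (75, 70): (np.float64(0.14), 53)}
scene {(10, -85): (np.float64(0.14), 59), (10, -80): (np.float64(0.14), 102), (10, 60): (np.float64(0.23), 532), (10, 65): (np.float64(0.23), 155), (15, -85): (np.float64(0.14), 7), (15, 55): (np.float64(0.35), 279), (15, 60): (np.float64(0.39), 771), (15, 65): (np.float64(0.22), 44), (35, -85): (np.float64(0.21), 35), (35, -80): (np.float64(0.29), 682), (45, -80): (np.float64(0.21), 265), (55, 15): (np.float64(0.13), 31), (60, 15): (np.float64(0.13), 8)}
time: 0.4
tcp_pos: [0.2175, 0.5877, 0.2049]
tool_rot: [-0.37, -3.115, 0.005]
ft_force: [-0.3, 0.5, 0.4]
grip_width: 0.064
```

```bash
python3 -m handwheel '[{"gripper":0.75,"offset":[-1,-0.37,0],"dr":[0,0,0]},{"gripper":0.75,"offset":[-1,-0.37,0],"dr":[0,0,0]},{"gripper":0.75,"offset":[-1,-0.37,0],"dr":[0,0,0]},{"gripper":0.75,"offset":[-1,-0.37,0],"dr":[0,0,0]},{"gripper":0.75,"offset":[-1,-0.37,0],"dr":[0,0,0]}]' >/dev/null
python3 -m handwheel '[{"gripper":0.75,"offset":[-1,-0.37,0],"dr":[0,0,0]},{"gripper":0.75,"offset":[-1,-0.37,0],"dr":[0,0,0]},{"gripper":0.75,"offset":[-1,-0.37,0],"dr":[0,0,0]},{"gripper":0.75,"offset":[-1,-0.37,0],"dr":[0,0,0]},{"gripper":0.75,"offset":[-1,-0.37,0],"dr":[0,0,0]}]'
python3 -m handwheel '[{"gripper":0.75,"offset":[-0.29,-1,0],"dr":[0,0,0]},{"gripper":0.75,"offset":[-0.29,-1,0],"dr":[0,0,0]},{"gripper":0.75,"offset":[-0.29,-1,0],"dr":[0,0,0]},{"gripper":0.75,"offset":[-0.29,-1,0],"dr":[0,0,0]},{"gripper":0.75,"offset":[-0.29,-1,0],"dr":[0,0,0]}]'
python3 -c "
from station import robot;print(robot.get_state()['joint_pos'])"
```

```text
time: 1.4
tcp_pos: [0.445, 0.4298, 0.1996]
tool_rot: [-0.366, -3.111, 0.019]
ft_force: [0.1, 0.6, 0.1]
grip_width: 0.0642
time: 1.9
tcp_pos: [0.4538, 0.294, 0.1983]
tool_rot: [-0.371, -3.11, 0.023]
ft_force: [0.6, -0.9, -0.1]
grip_width: 0.0642
[-0.65461479  0.49179667  0.03691162  1.81960579 -0.0175026   0.84719794
  0.72331169]
```

```bash
python3 -m handwheel '[{"gripper":0.75,"offset":[-0.28,-1,0],"dr":[0,0,0]},{"gripper":0.75,"offset":[-0.28,-1,0],"dr":[0,0,0]},{"gripper":0.75,"offset":[-0.28,-1,0],"dr":[0,0,0]},{"gripper":0.75,"offset":[-0.28,-1,0],"dr":[0,0,0]},{"gripper":0.75,"offset":[-0.28,-1,0],"dr":[0,0,0]}]' >/dev/null
python3 -m handwheel '[{"gripper":0.75,"offset":[-0.28,-1,0],"dr":[0,0,0]},{"gripper":0.75,"offset":[-0.28,-1,0],"dr":[0,0,0]},{"gripper":0.75,"offset":[-0.28,-1,0],"dr":[0,0,0]},{"gripper":0.75,"offset":[-0.28,-1,0],"dr":[0,0,0]},{"gripper":0.75,"offset":[-0.28,-1,0],"dr":[0,0,0]}]' >/dev/null
python3 -m handwheel '[{"gripper":0.75,"offset":[-0.28,-1,0],"dr":[0,0,0]},{"gripper":0.75,"offset":[-0.28,-1,0],"dr":[0,0,0]},{"gripper":0.75,"offset":[-0.28,-1,0],"dr":[0,0,0]},{"gripper":0.75,"offset":[-0.28,-1,0],"dr":[0,0,0]},{"gripper":0.75,"offset":[-0.28,-1,0],"dr":[0,0,0]}]' >/dev/null
python3 -m handwheel '[{"gripper":0.75,"offset":[-0.28,-1,0],"dr":[0,0,0]},{"gripper":0.75,"offset":[-0.28,-1,0],"dr":[0,0,0]},{"gripper":0.75,"offset":[-0.28,-1,0],"dr":[0,0,0]},{"gripper":0.75,"offset":[-0.28,-1,0],"dr":[0,0,0]},{"gripper":0.75,"offset":[0,0,0],"dr":[0,0,0]}]'
cat > d.py <<'E'
import sys,numpy as np
from station import robot
from scipy.spatial.transform import Rotation as Ro
# target x y z, tool upright with yaw kept: shift (units 25mm) and turn (units 5deg) in tool axes
s=robot.get_state();R=Ro.from_rotvec(s['tool_rot']);t=np.array([float(v) for v in sys.argv[1:4]])
print('time',s['time'],'pos',s['tcp_pos'].round(4),'F',s['ft_force'].round(1),'w',round(s['grip_width'],4))
print('offset',(R.inv().apply(t-s['tcp_pos'])/.025).round(2))
zt=R.apply([0,0,1]);c=np.cross(zt,[0,0,-1]);print('dr',(R.inv().apply(c)/np.radians(5)).round(2),'yaw y-axis',R.apply([0,1,0]).round(3),'j',s['joint_pos'].round(2))
E
python3 d.py 0.4775 -0.3075 0.09
```

```text
time: 3.9
tcp_pos: [0.4648, -0.2246, 0.2013]
tool_rot: [-0.377, -3.099, 0.03]
ft_force: [0.1, -1.0, 0.0]
grip_width: 0.0638
time 3.9 pos [ 0.4648 -0.2246  0.2013] F [ 0.1 -1.   0. ] w 0.0638
offset [-1.36 -3.    4.49]
dr [-0.25 -0.2  -0.  ] yaw y-axis [ 0.239  0.971 -0.022] j [ 0.31  0.45  0.1   1.89 -0.03  0.82  1.75]
```

```bash
python3 -m handwheel '[{"gripper":0.75,"offset":[-0.28,-0.6,0.9],"dr":[-0.25,-0.2,0]},{"gripper":0.75,"offset":[-0.28,-0.6,0.9],"dr":[0,0,0]},{"gripper":0.75,"offset":[-0.28,-0.6,0.9],"dr":[0,0,0]},{"gripper":0.75,"offset":[-0.28,-0.6,0.9],"dr":[0,0,0]},{"gripper":0.75,"offset":[-0.28,-0.6,0.9],"dr":[0,0,0]}]' >/dev/null
python3 -m handwheel '[{"gripper":0.75,"offset":[0,0,0],"dr":[0,0,0]}]' >/dev/null
python3 d.py 0.4775 -0.3075 0.011
python3 - <<'E'
from h import *
f=grab('scene');cv2.imwrite('pics/s1.png',cv2.resize(f['image'][100:280,140:340],(780,600)[:2],interpolation=2)[:600])
E
```

```text
time 4.5 pos [ 0.482  -0.3047  0.0844] F [-0.6  0.5  0.3] w 0.0643
offset [ 0.15 -0.16  2.93]
dr [ 0.05  0.01 -0.  ] yaw y-axis [0.237 0.971 0.005] j [ 0.48  0.68  0.06  1.85 -0.07  0.61  1.92]
```

View pics/s1.png

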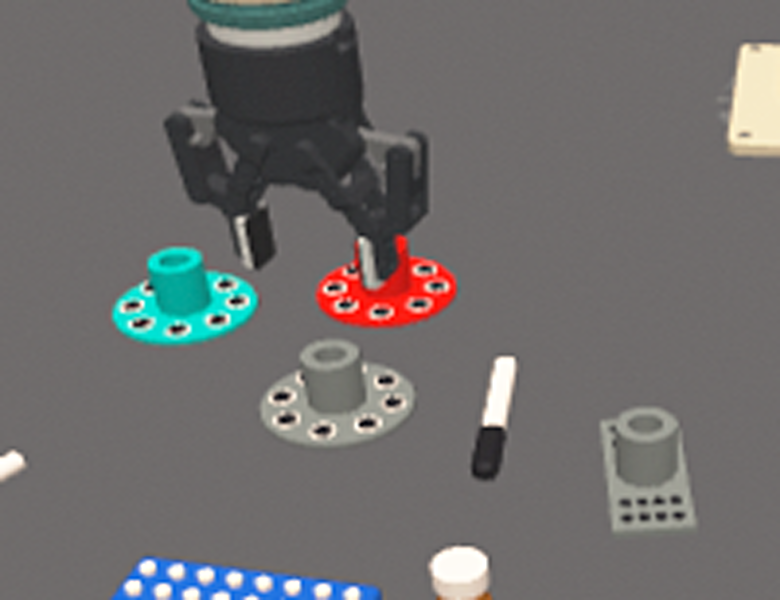

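Fingers straddle the spot above the grey rotor (hub at crop (332,375)). The pen and the look-alikes are clear of them. I'll descend.

```bash
python3 -m handwheel '[{"gripper":0.75,"offset":[0.15,-0.16,0.6],"dr":[0.05,0,0]},{"gripper":0.75,"offset":[0,0,0.6],"dr":[0,0,0]},{"gripper":0.75,"offset":[0,0,0.6],"dr":[0,0,0]},{"gripper":0.75,"offset":[0,0,0.6],"dr":[0,0,0]},{"gripper":0.75,"offset":[0,0,0],"dr":[0,0,0]}]'
python3 d.py 0.4775 -0.3075 0.01
```

```text
time: 5.05
tcp_pos: [0.4823, -0.2998, 0.0294]
tool_rot: [0.362, 3.113, 0.005]
ft_force: [-0.2, 0.6, 0.6]
grip_width: 0.064
time 5.05 pos [ 0.4823 -0.2998  0.0294] F [-0.2  0.6  0.6] w 0.064
offset [ 0.12 -0.35  0.78]
dr [0.05 0.09 0.  ] yaw y-axis [0.23  0.973 0.004] j [ 0.48  0.76  0.04  1.89 -0.08  0.48  1.92]
```

```bash
python3 -m handwheel '[{"gripper":0.75,"offset":[0.12,-0.35,0.3],"dr":[0.05,0.09,0]},{"gripper":0.75,"offset":[0,0,0.3],"dr":[0,0,0]},{"gripper":0.75,"offset":[0,0,0],"dr":[0,0,0]}]'
python3 d.py 0.4775 -0.3075 0.01
```

```text
time: 5.35
tcp_pos: [0.4791, -0.3071, 0.0164]
tool_rot: [0.359, 3.118, -0.002]
ft_force: [0.4, 0.6, -0.4]
grip_width: 0.0642
time 5.35 pos [ 0.4791 -0.3071  0.0164] F [ 0.4  0.6 -0.4] w 0.0642
offset [ 0.06 -0.03  0.26]
dr [-0.01  0.03  0.  ] yaw y-axis [ 0.228  0.974 -0.001] j [ 0.49  0.79  0.05  1.89 -0.07  0.46  1.93]
```

Now the last few millimetres down, then close on the hub.

```bash
python3 -m handwheel '[{"gripper":0.75,"offset":[0.06,-0.03,0.26],"dr":[0,0,0]},{"gripper":0.75,"offset":[0,0,0],"dr":[0,0,0]}]'
python3 -m handwheel '[{"gripper":0,"offset":[0,0,0],"dr":[0,0,0]},{"gripper":0,"offset":[0,0,0],"dr":[0,0,0]},{"gripper":0,"offset":[0,0,0],"dr":[0,0,0]},{"gripper":0,"offset":[0,0,0],"dr":[0,0,0]},{"gripper":0,"offset":[0,0,0],"dr":[0,0,0]}]' 50
python3 -m handwheel '[{"gripper":0,"offset":[0,0,0],"dr":[0,0,0]},{"gripper":0,"offset":[0,0,0],"dr":[0,0,0]},{"gripper":0,"offset":[0,0,0],"dr":[0,0,0]}]'
python3 d.py 0.4775 -0.3075 0.17
```

```text
time: 5.55
tcp_pos: [0.4777, -0.3077, 0.0101]
tool_rot: [0.36, 3.117, -0.003]
ft_force: [0.1, -0.0, -0.3]
grip_width: 0.064
time: 6.05
tcp_pos: [0.478, -0.308, 0.0108]
tool_rot: [0.36, 3.116, -0.003]
ft_force: [0.3, 0.5, -1.0]
grip_width: 0.0316
time: 6.35
tcp_pos: [0.478, -0.3079, 0.0107]
tool_rot: [0.36, 3.116, -0.003]
ft_force: [0.3, 0.3, 1.4]
grip_width: 0.0318
time 6.35 pos [ 0.478  -0.3079  0.0107] F [0.3 0.3 1.4] w 0.0318
offset [-0.01  0.   -6.37]
dr [-0.01  0.05  0.  ] yaw y-axis [ 0.228  0.974 -0.001] j [ 0.49  0.8   0.05  1.9  -0.07  0.45  1.93]
```

```bash
python3 -m handwheel '[{"gripper":0,"offset":[0,0,-0.3],"dr":[0,0,0]},{"gripper":0,"offset":[0,0,-0.9],"dr":[0,0,0]},{"gripper":0,"offset":[0,0,-1],"dr":[0,0,0]},{"gripper":0,"offset":[0,0,-1],"dr":[0,0,0]},{"gripper":0,"offset":[0,0,-1],"dr":[0,0,0]}]'
python3 -m handwheel '[{"gripper":0,"offset":[0,0,-1],"dr":[0,0,0]},{"gripper":0,"offset":[0,0,-1],"dr":[0,0,0]},{"gripper":0,"offset":[0,0,-0.6],"dr":[0,0,0]},{"gripper":0,"offset":[0,0,0],"dr":[0,0,0]}]'
python3 d.py 0.5717 0.1505 0.19
```

```text
time: 6.85
tcp_pos: [0.4747, -0.3059, 0.1168]
tool_rot: [-0.36, -3.117, -0.003]
ft_force: [0.7, 0.5, -1.3]
grip_width: 0.0317
time: 7.25
tcp_pos: [0.4762, -0.307, 0.19]
tool_rot: [0.361, 3.117, -0.002]
ft_force: [0.1, 0.1, 0.0]
grip_width: 0.0318
time 7.25 pos [ 0.4762 -0.307   0.19  ] F [0.1 0.1 0. ] w 0.0318
offset [ 0.46 18.69 -0.02]
dr [-0.01  0.04 -0.  ] yaw y-axis [ 0.228  0.974 -0.001] j [ 0.47  0.53  0.08  1.78 -0.05  0.83  1.92]
```

```bash
python3 -m handwheel '[{"gripper":0,"offset":[0,0.5,0],"dr":[0,0,0]},{"gripper":0,"offset":[0.03,0.9,0],"dr":[0,0,0]},{"gripper":0,"offset":[0.03,0.9,0],"dr":[0,0,0]},{"gripper":0,"offset":[0.03,0.9,0],"dr":[0,0,0]},{"gripper":0,"offset":[0.03,0.9,0],"dr":[0,0,0]}]'
python3 -m handwheel '[{"gripper":0,"offset":[0.03,0.9,0],"dr":[0,0,0]},{"gripper":0,"offset":[0.03,0.9,0],"dr":[0,0,0]},{"gripper":0,"offset":[0.03,0.9,0],"dr":[0,0,0]},{"gripper":0,"offset":[0.03,0.9,0],"dr":[0,0,0]},{"gripper":0,"offset":[0.03,0.9,0],"dr":[0,0,0]}]'
python3 -m handwheel '[{"gripper":0,"offset":[0.03,0.9,0],"dr":[0,0,0]},{"gripper":0,"offset":[0.03,0.9,0],"dr":[0,0,0]},{"gripper":0,"offset":[0.03,0.9,0],"dr":[0,0,0]},{"gripper":0,"offset":[0.03,0.9,0],"dr":[0,0,0]},{"gripper":0,"offset":[0.03,0.9,0],"dr":[0,0,0]}]'
python3 -m handwheel '[{"gripper":0,"offset":[0.03,0.9,0],"dr":[0,0,0]},{"gripper":0,"offset":[0.03,0.9,0],"dr":[0,0,0]},{"gripper":0,"offset":[0.03,0.9,0],"dr":[0,0,0]},{"gripper":0,"offset":[0.03,0.9,0],"dr":[0,0,0]},{"gripper":0,"offset":[0,0,0],"dr":[0,0,0]}]'
python3 d.py 0.5717 0.1505 0.17
```

```text
time: 7.75
tcp_pos: [0.4938, -0.2022, 0.1858]
tool_rot: [-0.37, -3.116, -0.0]
ft_force: [0.8, 0.1, -1.4]
grip_width: 0.0318
time: 8.25
tcp_pos: [0.5119, -0.0799, 0.1794]
tool_rot: [-0.362, -3.104, -0.006]
ft_force: [0.5, -0.7, 0.3]
grip_width: 0.0316
time: 8.75
tcp_pos: [0.5279, 0.0414, 0.1734]
tool_rot: [-0.353, -3.091, -0.007]
ft_force: [0.7, 0.2, -0.8]
grip_width: 0.0321
time: 9.25
tcp_pos: [0.538, 0.1431, 0.1667]
tool_rot: [-0.336, -3.079, -0.008]
ft_force: [0.0, 0.1, -0.5]
grip_width: 0.0317
time 9.25 pos [0.538  0.1431 0.1667] F [ 0.   0.1 -0.5] w 0.0317
offset [-1.25  0.58 -0.19]
dr [ 0.   -0.51  0.  ] yaw y-axis [0.216 0.976 0.   ] j [-0.33  0.57  0.06  1.79 -0.07  0.83  1.12]
```

```bash
python3 -m handwheel '[{"gripper":0,"offset":[-0.6,0.3,-0.1],"dr":[0,-0.25,0]},{"gripper":0,"offset":[-0.6,0.28,-0.1],"dr":[0,-0.25,0]},{"gripper":0,"offset":[0,0,0],"dr":[0,0,0]},{"gripper":0,"offset":[0,0,0],"dr":[0,0,0]}]'
python3 d.py 0.5717 0.1505 0.17
python3 - <<'E'
from h import *
s=grab('scene');t=grab('top');np.savez('s2.npz',**s);np.savez('t2.npz',**t)
print(proj(s,[.5717,.1505,.132]),proj(t,[.5717,.1505,.132]))
cv2.imwrite('pics/s2.png',np.hstack([cv2.resize(s['image'][130:290,380:500],(390,520),interpolation=2),cv2.resize(t['image'][100:240,180:285],(390,520),interpolation=2)]))
E
```

```text
time: 9.65
tcp_pos: [0.5713, 0.15, 0.1686]
tool_rot: [-0.342, -3.122, 0.005]
ft_force: [-0.3, 0.3, -0.7]
grip_width: 0.0317
time 9.65 pos [0.5713 0.15   0.1686] F [-0.3  0.3 -0.7] w 0.0317
offset [-0.01  0.02 -0.06]
dr [-0.04 -0.01 -0.  ] yaw y-axis [ 0.216  0.976 -0.003] j [-0.35  0.59  0.08  1.73 -0.05  0.83  1.1 ]
[449.2381517  211.25775655] [225.75530533 160.66554333]
```

View pics/s2.png

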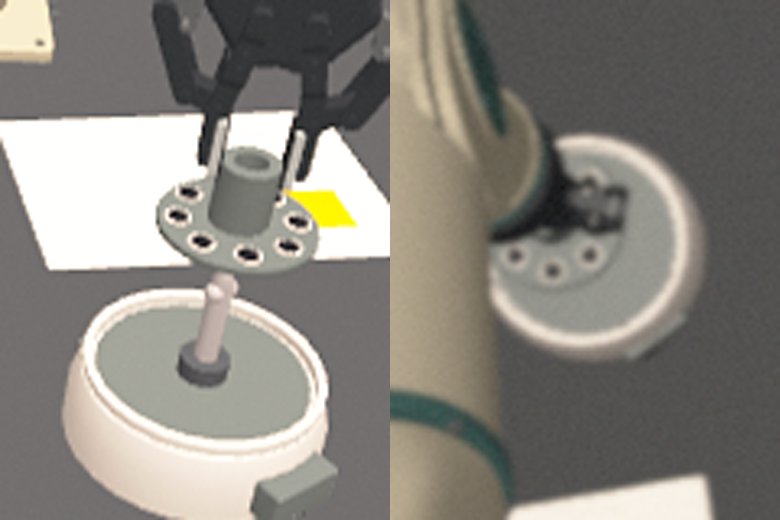

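The rotor is held level above the spindle: hub at left crop (250,190), ball and tip at (222,288). Next I'll measure its offset from the spindle.

```bash
python3 - <<'E'
from h import *
s=dict(np.load('s2.npz'));print('pred hub top',proj(s,[.5717,.1505,.204]),'plate ctr',proj(s,[.5717,.1505,.164]))
P=cloud(s);z=P[...,2];m=np.zeros(z.shape,bool);m[170:222,420:485]=1
hsv=cv2.cvtColor(s['image'],40);g=m&(hsv[...,1]<45)&(np.hypot(P[...,0]-.5717,P[...,1]-.1505)<.055)
q=P[g&(z>.158)&(z<.171)];print(len(q),np.median(q[:,2]),cv2.fitEllipse(cv2.convexHull(q[:,:2].astype(np.float32))))
A=np.c_[q[:,:2],np.ones(len(q))];print('plane',np.linalg.lstsq(A,q[:,2],rcond=None)[0])
h=P[g&(z>.175)&(z<.198)];  # hub side -> circle fit
A=np.c_[2*h[:,:2],np.ones(len(h))];c=np.linalg.lstsq(A,(h[:,:2]**2).sum(1),rcond=None)[0];print('hub',len(h),c[:2],np.sqrt(c[2]+c[:2]@c[:2]),h[:,1].min(),h[:,1].max(),P[g][:,2].max())
# same for spindle with no rotor, scene0
s=dict(np.load('scene0.npz'));P=cloud(s);z=P[...,2];m=np.hypot(P[...,0]-.5717,P[...,1]-.1505)<.02
for lo,hi in((.07,.105),):
    h=P[m&(z>lo)&(z<hi)];A=np.c_[2*h[:,:2],np.ones(len(h))];c=np.linalg.lstsq(A,(h[:,:2]**2).sum(1),rcond=None)[0];print('spin',c[:2],np.sqrt(c[2]+c[:2]@c[:2]),h.mean(0),h.max(0),h.min(0))
E
```

```text
pred hub top [457.13725875 178.74554076] plate ctr [452.64109325 197.25146832]
928 0.16378054382891705 ((0.5725054144859314, 0.1496579796075821), (0.08620135486125946, 0.08910241723060608), 129.87892150878906)
plane [-0.02231088  0.00535718  0.1760386 ]
hub 244 [0.57364775 0.14975549] 0.014280119290687853 0.12693572016107715 0.16931779911952216 0.2337638682957128
spin [0.57162366 0.15099892] 0.0058776129339270485 [0.57497069 0.14988262 0.0874495 ] [0.57893025 0.15834266 0.10398551] [0.56744235 0.14412632 0.07029675]
```

Misalignment is about 1 mm, and the bore has 2 mm of play plus the taper. Lower to just above the balls.

```bash
python3 -m handwheel '[{"gripper":0,"offset":[0,0.02,0.3],"dr":[-0.04,0,0]},{"gripper":0,"offset":[0,0,0.3],"dr":[0,0,0]},{"gripper":0,"offset":[0,0,0.3],"dr":[0,0,0]},{"gripper":0,"offset":[0,0,0.3],"dr":[0,0,0]},{"gripper":0,"offset":[0,0,0],"dr":[0,0,0]}]' 80
python3 d.py 0.5710 0.1506 0.135
```

```text
time: 10.25
tcp_pos: [0.5701, 0.1484, 0.1357]
tool_rot: [-0.346, -3.12, 0.0]
ft_force: [-0.4, -0.3, -0.1]
grip_width: 0.0303
time 10.25 pos [0.5701 0.1484 0.1357] F [-0.4 -0.3 -0.1] w 0.0303
offset [-0.02  0.09  0.03]
dr [-0.   -0.03  0.  ] yaw y-axis [ 0.219  0.976 -0.   ] j [-0.35  0.63  0.07  1.76 -0.06  0.75  1.1 ]
```

```bash
python3 -m handwheel '[{"gripper":0,"offset":[-0.02,0.09,0],"dr":[0,-0.03,0]},{"gripper":0,"offset":[0,0,0],"dr":[0,0,0]}]'
python3 -m handwheel '[{"gripper":0,"offset":[0,0,0.2],"dr":[0,0,0]},{"gripper":0,"offset":[0,0,0.2],"dr":[0,0,0]}]'
python3 d.py 0.5710 0.1506 0.0747
```

```text
time: 10.45
tcp_pos: [0.571, 0.1507, 0.1353]
tool_rot: [-0.346, -3.122, 0.001]
ft_force: [-0.2, 0.6, 0.0]
grip_width: 0.031
time: 10.65
tcp_pos: [0.5724, 0.151, 0.1265]
tool_rot: [0.345, 3.12, 0.001]
ft_force: [-1.3, -2.9, 7.0]
grip_width: 0.0303
time 10.65 pos [0.5724 0.151  0.1265] F [-1.3 -2.9  7. ] w 0.0303
offset [ 0.06 -0.03  2.07]
dr [0.01 0.03 0.  ] yaw y-axis [0.219 0.976 0.001] j [-0.35  0.64  0.07  1.77 -0.06  0.73  1.1 ]
```

```bash
python3 -m handwheel '[{"gripper":0,"offset":[0.05,0,0.25],"dr":[0,0,0]},{"gripper":0,"offset":[0,0,0.25],"dr":[0,0,0]}]'
python3 -m handwheel '[{"gripper":0,"offset":[0,0,0.25],"dr":[0,0,0]},{"gripper":0,"offset":[0,0,0.25],"dr":[0,0,0]}]'
python3 d.py 0.5710 0.1506 0.0747
```

```text
time: 10.85
tcp_pos: [0.572, 0.1508, 0.1148]
tool_rot: [0.345, 3.118, 0.001]
ft_force: [-2.4, -1.1, 4.0]
grip_width: 0.0301
time: 11.05
tcp_pos: [0.572, 0.1508, 0.1018]
tool_rot: [0.346, 3.118, 0.001]
ft_force: [-0.8, -0.8, 3.4]
grip_width: 0.0306
time 11.05 pos [0.572  0.1508 0.1018] F [-0.8 -0.8  3.4] w 0.0306
offset [ 0.04 -0.02  1.08]
dr [0.01 0.06 0.  ] yaw y-axis [0.219 0.976 0.001] j [-0.35  0.68  0.07  1.79 -0.06  0.67  1.1 ]
```

```bash
python3 -m handwheel '[{"gripper":0,"offset":[0,0,0.25],"dr":[0,0.06,0]},{"gripper":0,"offset":[0,0,0.25],"dr":[0,0,0]},{"gripper":0,"offset":[0,0,0.25],"dr":[0,0,0]}]'
python3 -m handwheel '[{"gripper":0,"offset":[0,0,0.2],"dr":[0,0,0]},{"gripper":0,"offset":[0,0,0.2],"dr":[0,0,0]}]'
python3 d.py 0.5710 0.1506 0.0747
```

```text
time: 11.35
tcp_pos: [0.5716, 0.1509, 0.0812]
tool_rot: [-0.346, -3.121, -0.002]
ft_force: [-1.2, -0.6, 1.4]
grip_width: 0.0302
time: 11.55
tcp_pos: [0.5718, 0.1513, 0.0743]
tool_rot: [-0.346, -3.121, -0.003]
ft_force: [-19.7, -4.6, 83.5]
grip_width: 0.0305
time 11.55 pos [0.5718 0.1513 0.0743] F [-19.7  -4.6  83.5] w 0.0305
offset [ 0.03 -0.04 -0.02]
dr [ 0.02 -0.02  0.  ] yaw y-axis [0.219 0.976 0.002] j [-0.34  0.72  0.06  1.8  -0.07  0.63  1.11]
```

It has bottomed at the expected height (TCP 0.0743, 0.0747 expected). I'll relax and look.

```bash
python3 -m handwheel '[{"gripper":0,"offset":[0,0,0],"dr":[0,0,0]},{"gripper":0,"offset":[0,0,0],"dr":[0,0,0]}]'
python3 - <<'E'
from h import *
s=grab('scene');np.savez('s3.npz',**s)
cv2.imwrite('pics/s3.png',cv2.resize(s['image'][160:300,380:510],(557,600),interpolation=2))
P=cloud(s);z=P[...,2];r=np.hypot(P[...,0]-.5717,P[...,1]-.1505)
q=P[(r<.045)&(z>.06)&(z<.078)];print('plate z',len(q),np.median(q[:,2]));A=np.c_[q[:,:2],np.ones(len(q))];print(np.linalg.lstsq(A,q[:,2],rcond=None)[0])
E
```

```text
time: 11.75
tcp_pos: [0.572, 0.1514, 0.0754]
tool_rot: [-0.346, -3.122, -0.004]
ft_force: [-0.9, -0.7, -3.3]
grip_width: 0.0302
plate z 865 0.07066185824854966
[-0.01751679  0.00896614  0.07951948]
```

View pics/s3.png

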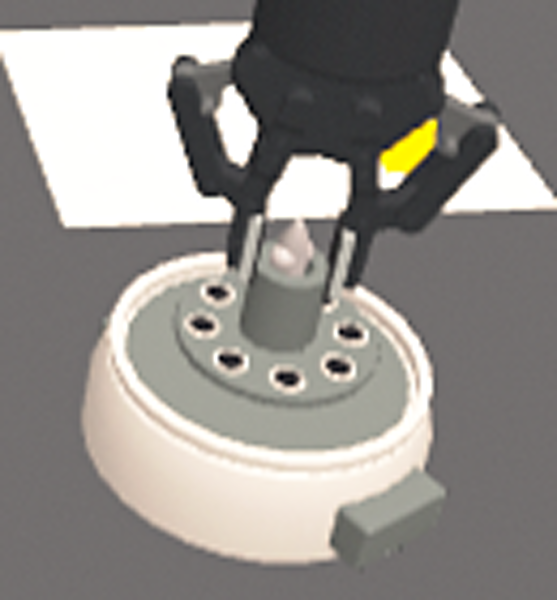

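The plate top is at 70.7 mm against 70 expected, and the balls show above the hub at (285,250). I'll press lightly once more, then open and lift off.

```bash
python3 -m handwheel '[{"gripper":0,"offset":[0,0,0.06],"dr":[0,0,0]},{"gripper":0.75,"offset":[0,0,0],"dr":[0,0,0]},{"gripper":0.75,"offset":[0,0,0],"dr":[0,0,0]},{"gripper":0.75,"offset":[0,0,0],"dr":[0,0,0]},{"gripper":0.75,"offset":[0,0,0],"dr":[0,0,0]}]'
python3 -m handwheel '[{"gripper":0.75,"offset":[0,0,0],"dr":[0,0,0]},{"gripper":0.75,"offset":[0,0,0],"dr":[0,0,0]},{"gripper":0.75,"offset":[0,0,0],"dr":[0,0,0]}]'
python3 d.py 0.572 0.151 0.2
```

```text
time: 12.3
tcp_pos: [0.5729, 0.1517, 0.0731]
tool_rot: [0.345, 3.122, 0.004]
ft_force: [0.1, 0.4, 0.1]
grip_width: 0.0637
time: 12.6
tcp_pos: [0.5727, 0.1516, 0.0723]
tool_rot: [-0.345, -3.122, -0.004]
ft_force: [-0.1, 0.5, -0.0]
grip_width: 0.0641
time 12.6 pos [0.5727 0.1516 0.0723] F [-0.1  0.5 -0. ] w 0.0641
offset [ 0.03 -0.02 -5.11]
dr [ 0.03 -0.01 -0.  ] yaw y-axis [0.219 0.976 0.002] j [-0.34  0.72  0.06  1.8  -0.07  0.62  1.11]
```

```bash
python3 -m handwheel '[{"gripper":0.75,"offset":[0,0,-0.4],"dr":[0,0,0]},{"gripper":0.75,"offset":[0,0,-0.8],"dr":[0,0,0]},{"gripper":0.75,"offset":[0,0,-0.9],"dr":[0,0,0]},{"gripper":0.75,"offset":[0,0,-0.9],"dr":[0,0,0]},{"gripper":0.75,"offset":[0,0,-0.9],"dr":[0,0,0]}]'
python3 -m handwheel '[{"gripper":0.75,"offset":[0,0,-0.9],"dr":[0,0,0]},{"gripper":0.75,"offset":[0.9,0,-0.9],"dr":[0,0,0]},{"gripper":0.75,"offset":[0.9,0,-0.5],"dr":[0,0,0]},{"gripper":0.75,"offset":[0.9,0,0],"dr":[0,0,0]},{"gripper":0.75,"offset":[0,0,0],"dr":[0,0,0]}]'
python3 - <<'E'
from h import *
s=grab('scene');t=grab('top')
cv2.imwrite('pics/s4.png',np.hstack([cv2.resize(s['image'][190:300,380:510],(450,380),interpolation=2),cv2.resize(s['image'][150:280,150:330],(340,380))]))
P=cloud(s);z=P[...,2];r=np.hypot(P[...,0]-.5717,P[...,1]-.1505)
q=P[(r<.045)&(z>.06)&(z<.078)];A=np.c_[q[:,:2],np.ones(len(q))];print('plate z',len(q),np.median(q[:,2]),np.linalg.lstsq(A,q[:,2],rcond=None)[0])
q=P[(r>.009)&(r<.016)&(z>.1)&(z<.125)];print('hub top',len(q),np.percentile(q[:,2],[50,80,95]))
print('tip',P[(r<.01)][:,2].max())
E
```

```text
time: 13.1
tcp_pos: [0.5704, 0.1507, 0.1723]
tool_rot: [-0.345, -3.116, 0.0]
ft_force: [1.4, 0.3, -0.3]
grip_width: 0.0639
time: 13.6
tcp_pos: [0.5059, 0.1661, 0.2404]
tool_rot: [0.348, 3.117, 0.008]
ft_force: [-0.0, 0.7, -0.0]
grip_width: 0.064
plate z 876 0.07015090085242112 [-0.00909057  0.00631908  0.07455298]
hub top 117 [0.10922495 0.11023235 0.11181098]
tip 0.1334267786748304
```

View pics/s4.png

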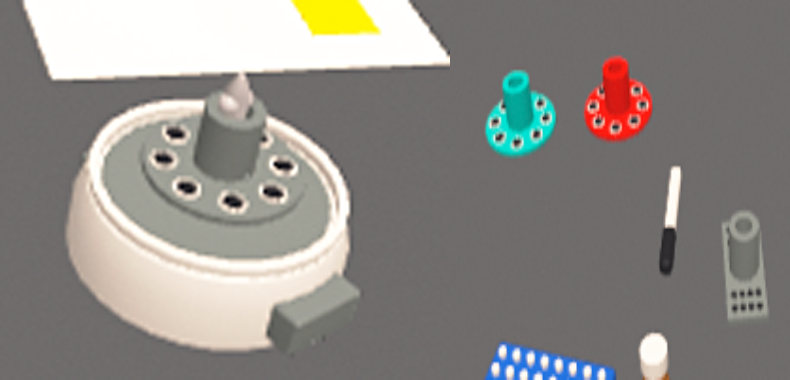

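The rotor is home: plate top 70.2 mm (70 expected), hub top about 110 mm (110 expected), and a ball showing over the hub at (232,102). The strip rotor and the look-alikes are untouched. Handing in.

```bash
python3 -c "
from station import robot;print(robot.close_job(), robot.get_state()['time'])"
```

```text
the job is handed in; nothing more can be done
the job is handed in; nothing more can be done
```

I fitted the grey round tube rotor onto the centrifuge spindle, released it and lifted the gripper well clear, then handed the job in. Robot time was about 14 s of the 43 s allowed.

- **Seating:** After release, the plate top measured 70.2 mm (70 expected) and the hub top about 110 mm (110 expected). The plate is level, and a ball shows above the hub, so it is past the balls and on the shoulder.
- **Forces:** Passing the balls read about 7 N, as expected. I pressed harder than needed on the shoulder: the wrist read 83.5 N for a moment, under the 120 N limit. That went through the gripped rotor; the 40 N limit on the arm or gripper body pressing on something is not measured separately.
- **Other objects:** In the last picture the strip rotor, the red and turquoise look-alikes and the pen appear undisturbed.

No check failed. Just after that press, the plate read 70.7 mm with a small upward pull (3.3 N), so I pressed lightly once more before letting go. `close_job()` reports no verdict, so the outcome rests on these measurements.

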